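# Move the tall filter plate from the rack to the beam holder

## Robot

A 6-joint arm with a two-finger parallel gripper is mounted at the origin on the work surface. World frame = base frame: x ahead of the robot, y to its left, z up, the work surface at z = 0. Lengths are in m, angles in rad, forces in N, time in s.
With the tool pointing down it reaches from about 0.35 to 0.875 m from the base axis. Payload 4.2 kg.
Tool frame: the origin (TCP) lies at the very end of the fingers, on their centre line; the grasp point (between the pads) lies 19 mm behind it; z points along the fingers, y is the line along which they close (so a half turn about z gives the same grasp; the last joint's range is limited). The gripper opens to 87 mm and grips with 3 to 60 N. Pads are 19 mm wide; open, the fingers measure 117 mm over their backs; the gripper's body (75 mm by 190 mm) begins 51 mm behind the grasp point.
Start: joints at [-0.942, 0.385, 0.008, 0, -1.194, -0.259], TCP at [0.226, -0.583, 0.223] pointing down, gripper open.
Joint ranges: [-3.14, 3.14], [-1.21, 2.06], [-1.07, 1.41], [-3.16, 2.05], [-2.99, -0.16], [-3.1, 3.1]. Speed limits (rad/s): [2.79, 2.79, 3.14, 3.14, 3.14, 3.14].

## Interface

Orientations are given as a unit quaternion [w, x, y, z].
In Python, from workcell import monitor, capture, hand_in gives the robot as it stands.
- The arm moves only by the tool jog_arm, never from a script. Its arguments are lists of equal length, an entry for each row: "offset": the shift along the tool's x, y, z in units of 300 mm (1.0 is 300 mm), a list of three; "angular": the turn, a rotation vector about the tool's x, y, z in units of pi/2 rad (1.0 is pi/2 rad), a list of three; "fingers": the finger opening in mm, from 0 to 87. In form: {"offset": [[x, y, z], ...], "angular": [[wx, wy, wz], ...], "fingers": [fingers, ...]}. A call has 1 to 20 rows; each row is the pose to reach, as a shift and turn from the pose commanded when the call began, along the tool's axes at that moment; what a row does not reach only later rows make up. A row lasts 1/12 s, in which the tool goes at most 41.7 mm and 7.16 degrees, less where a joint would pass 70% of its speed; a pose out of reach is approached as far as the arm can. A call with a number of a shift or a turn outside -1 to 1 is refused whole. A call with a gripper value outside its range is refused whole. The fingers move at their own pace and stop on an object; the grip force is fixed at half the most. Time passes only in rows, so rows that repeat a pose let the fingers close. It gives the time, the measured TCP pose, the force, the opening and the grip force at its end, in the units of the state.
- monitor.get_obs(): the state, without advancing time (a new reading comes with each control period).
- capture(name): name is "scene" or "top"; returns a dict with "pixels" (400x640x3 uint8, blue, green, red), "fov_y" (degrees; the focal length in pixels is half the picture's height over the tangent of half this angle, whatever the lens; pixels are square), "cx", "cy" (the principal point, pixels), "cam_to_world" (4x4, takes a point from camera to world coordinates). Camera axes: x right, y up, looking along -z (the intrinsics and any distortion apply to the point x, -y, -z); pixel columns grow to the right and rows downward; lengths in m; the calibration is good to about 2 mm. A picture is of the moment at which its call begins. There is no depth.
- hand_in(): hands the job in; it is judged then, once.
The state is a dict: "time": time; "joint_pos": joint angles; "qd": joint speeds; "tau": joint torques, N m; "ee_pos": TCP position; "ee_rot": TCP orientation; "wrist_force": force on the tool from outside, world axes, zero at the start; "wrist_torque": the same for the moment, N m; "width": finger opening in m; "finger_force": force on a finger pad.
Only numpy, scipy, OpenCV 4.12 (cv2) and the standard library are available. Lean on these libraries where they do the work, as an engineer would, in place of code of your own. Each camera call takes 0.05 s, during which the arm holds its last target. There are 200 camera calls.

## Task

Swing the rack's retaining bar aside until it is well clear of all three plates, then draw the tall glass filter plate straight up out of its slot and lower it upright into the slot of the aluminium beam holder, all the way down, before letting go. Keep the plate upright and do not drop it; leave the two short plates in their slots and everything else on the bench where it is.

Things in the scene. Friction and masses are not known exactly. Their poses are not given: they have to be found in the camera images.
- rack: white slotted rack, fixed. Origin on the table under the middle slot. Base x +-37, y -132 to +70, 10 mm high; long side walls 50 mm high, outer faces at x = +-37 mm, grooved in to x = +-23. Slots at y = -44, 0, +44 mm, each 10 mm wide (y), hold plates standing in the rack's xz plane, lower edges 10 mm above the table. An 18 mm post at y = -112 mm carries the retaining bar
- retainer (a joint): hinge (rad) of the aluminium retaining bar, about the vertical post at the rack's y = -112 mm: 0 = bar along the rack's +y over all three plates; grows to 1.75 as it swings to the rack's -x side. Stiff: stays where left. Bar 16 mm wide, reaches 172 mm from the hinge, underside 115 and top 123 mm above the table
- pin (a point): top of the upright round steel pin on the retaining bar: 14 mm across, 40 mm high above the bar (its top 163 mm above the table), 110 mm from the hinge axis
- hinge (a point): point on the retaining bar's hinge axis at the bar's underside, 115 mm above the table
- tall_plate: the tall filter plate: glass in a dark frame, 60 mm wide (its x), 8 mm thick (its y), 100 mm tall (z up), about 0.13 kg. Origin at the middle of its lower edge. In the rack its top is 110 mm above the table, 32 mm higher than the short plates; it may be in any of the three slots
- short_plate_a: a short filter plate, 60 x 8 x 68 mm tall, same make; origin at the middle of its lower edge
- short_plate_b: the other short filter plate, 60 x 8 x 68 mm tall; origin at the middle of its lower edge
- holder: aluminium beam holder, fixed. Origin on the table under the middle of its one slot. The plate stands in its xz plane (either way round), on its base, 10 mm above the table. Slot 12 mm wide (y) up to 40 mm height, flared to 25 mm at 53; end cheeks at x = +-35 mm (70 apart), 52 high. On its +y side, y = 42 to 78 mm, a black lens tube, top at 55 mm
- seat (a point): middle of the holder's slot floor, 10 mm above the table, axes as the holder's
- objective: bystander: brass microscope objective, 32 mm across, 52 mm tall, standing; origin under its centre
- dish: bystander: small clear dish, 52 mm across, 14 mm tall; origin under its centre
- slide_box: bystander: cardboard slide box 76 x 30 x 24 mm lying flat; origin under its centre
- syringe: bystander: white syringe lying along its x, 110 mm long, 34 mm wide at the flange, 24 mm high; origin on the table below its barrel
- driver: bystander: screwdriver 150 mm long lying along its x; origin on the table below it
- oil: bystander: small bottle 32 mm across, 60 mm tall, standing; origin under its centre
- post: bystander: steel post 25 mm across, 75 mm tall, standing; origin under its centre
There are look-alikes about, which are no part of the job. Leave any orange or yellow look-alike of the rack alone.

How it is judged:
By the outcome, as a careful person would: the job done as asked, in the order asked, and still so for the second after the job is handed in, with the robot touching nothing.
It also fails if it takes over 64 s, if anything falls off the work surface, if the arm or the gripper's body presses on something with over 40 N, if the wrist force passes 120 N, or if a joint passes its speed limit or range.

## Working session

There is one attempt and no reset: what is moved stays moved. The work goes in short steps, Python scripts to look and compute and a tool call to move; the robot and the scene stay as the last step left them, time stands still between calls to the robot, and variables do not carry over. Pictures are saved under pics/ and viewed, at most 11 in all, crops included, and the job is handed in when it is done.

Besides the shell and the picture viewer there is one more tool, called as name(argument=value, ...) on one line, values as JSON. jog_arm: Moves the arm, as the interface text tells. Its arguments: {"type":"object","properties":{"offset":{"type":"array","items":{"type":"array","items":{"type":"number","minimum":-1,"maximum":1}}},"angular":{"type":"array","items":{"type":"array","items":{"type":"number","minimum":-1,"maximum":1}}},"fingers":{"type":"array","items":{"type":"number"}}},"required":["offset","angular","fingers"]}

```bash
ls; mkdir -p pics; python3 - <<'E'
from workcell import monitor,capture
import cv2,numpy as np
o=monitor.get_obs(); print(o)
for n in("scene","top"):
    c=capture(n); cv2.imwrite(f"pics/{n}0.png",c["pixels"]); print({k:v for k,v in c.items() if k!="pixels"})
E
```

```text
pics
{'time': 0.0, 'joint_pos': array([-9.42432594e-01,  3.85542046e-01,  6.62932309e-03, -4.95211808e-04,
       -1.19400468e+00, -2.58559748e-01]), 'qd': array([-0.00035813, -0.00048002, -0.00012628, -0.0013134 , -0.00112073,
        0.0002661 ]), 'tau': array([-1.78013179e-03, -3.90669358e+01,  1.87404048e+01,  4.22018632e+00,
        1.08005651e-02, -1.97847949e-04]), 'ee_pos': array([ 0.22566936, -0.58218869,  0.2214703 ]), 'ee_rot': array([-2.47164786e-04, -1.83760297e-01,  9.82970486e-01,  1.05669863e-03]), 'wrist_force': array([ 0.77174076, -0.80013672, -1.31423123]), 'wrist_torque': array([-0.01582958, -0.06181969,  0.01703582]), 'finger_force': 0.0, 'width': 0.08726712473620293}
{'fov_y': 48.859392342463956, 'cx': 313.1519804257081, 'cy': 199.78431951006974, 'cam_to_world': array([[-0.41029499, -0.62341466,  0.6655916 ,  1.20148708],
       [ 0.91195026, -0.27873516,  0.30108709,  0.31349437],
       [-0.00217832,  0.73052096,  0.6828868 ,  0.83821841],
       [ 0.        ,  0.        ,  0.        ,  1.        ]])}
{'fov_y': 53.33510292964261, 'cx': 314.85455099042593, 'cy': 206.2077089629288, 'cam_to_world': array([[ 0.02675677,  0.99407452, -0.10535617,  0.39838643],
       [-0.99918424,  0.02978465,  0.02727145,  0.01504006],
       [ 0.03024785,  0.10454053,  0.99406053,  1.05744368],
       [ 0.        ,  0.        ,  0.        ,  1.        ]])}
```

View pics/scene0.png

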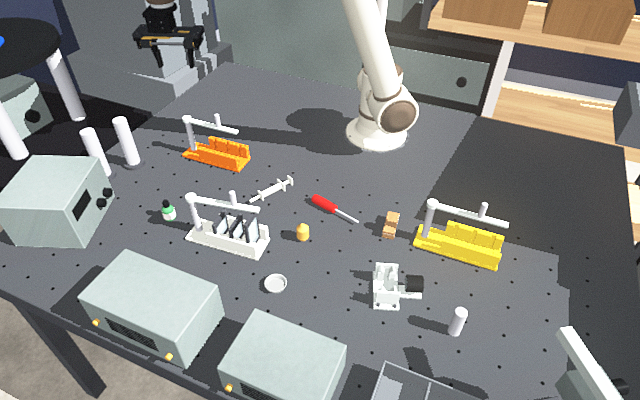

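View pics/top0.png

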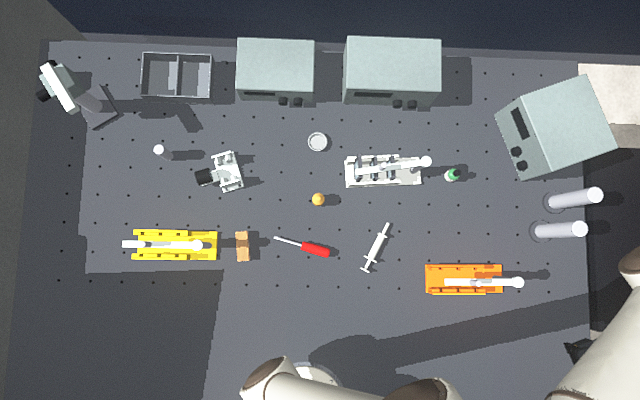

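The scene picture shows the white rack at about (228,235) and the holder at (390,288). In the top picture the white rack is at (385,172) with its post at (427,161), and the holder is at (228,172) with its lens tube at (204,177). I'll enlarge both.

```bash
cat > h.py <<'E'
import cv2,numpy as np
from workcell import monitor,capture
def K(c):
    f=200/np.tan(np.radians(c["fov_y"]/2)); return f,c["cx"],c["cy"]
def ray(c,u,v):
    f,cx,cy=K(c); M=np.array(c["cam_to_world"]); d=M[:3,:3]@np.array([(u-cx)/f,-(v-cy)/f,-1]); return M[:3,3],d
def onz(c,uv,z):
    o,d=ray(c,*uv); return o+d*(z-o[2])/d[2]
def proj(c,p):
    f,cx,cy=K(c); M=np.array(c["cam_to_world"]); q=M[:3,:3].T@(np.array(p)-M[:3,3]); return cx+f*q[0]/-q[2], cy-f*q[1]/-q[2]
def crop(c,x0,y0,w,h,s,name):
    im=cv2.resize(c["pixels"][y0:y0+h,x0:x0+w],None,fx=s,fy=s,interpolation=cv2.INTER_CUBIC); cv2.imwrite("pics/"+name,im); return im
E
python3 - <<'E'
from h import *
t=capture("top"); s=capture("scene")
a=cv2.resize(t["pixels"][145:195,335:440],None,fx=7,fy=7,interpolation=cv2.INTER_CUBIC)
b=cv2.resize(t["pixels"][145:195,190:250],None,fx=5,fy=5,interpolation=cv2.INTER_CUBIC)
c=cv2.resize(s["pixels"][255:315,365:430],None,fx=4,fy=4,interpolation=cv2.INTER_CUBIC)
im=np.zeros((600,735,3),np.uint8); im[:350]=a; im[350:600,:300]=b; im[355:595,310:570]=c
cv2.imwrite("pics/a.png",im)
crop(s,180,185,100,75,8,"b.png")
E
```

```text
(no output)
```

View pics/a.png

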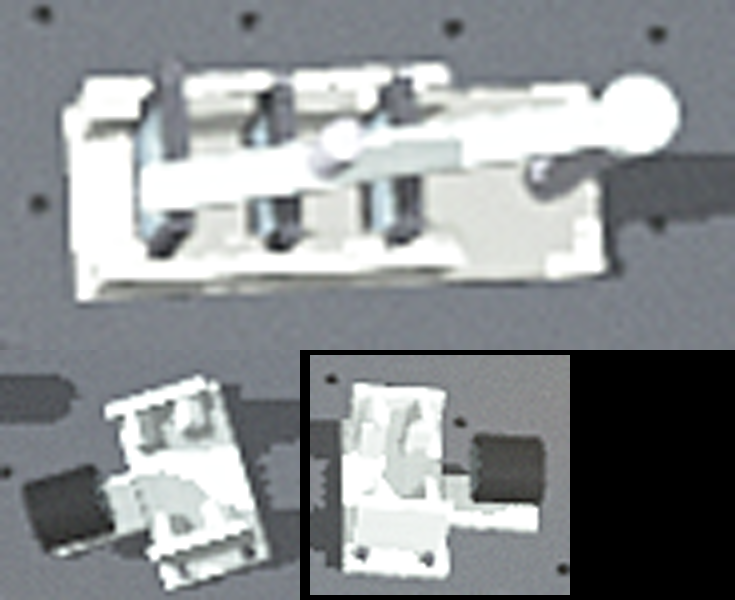

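View pics/b.png

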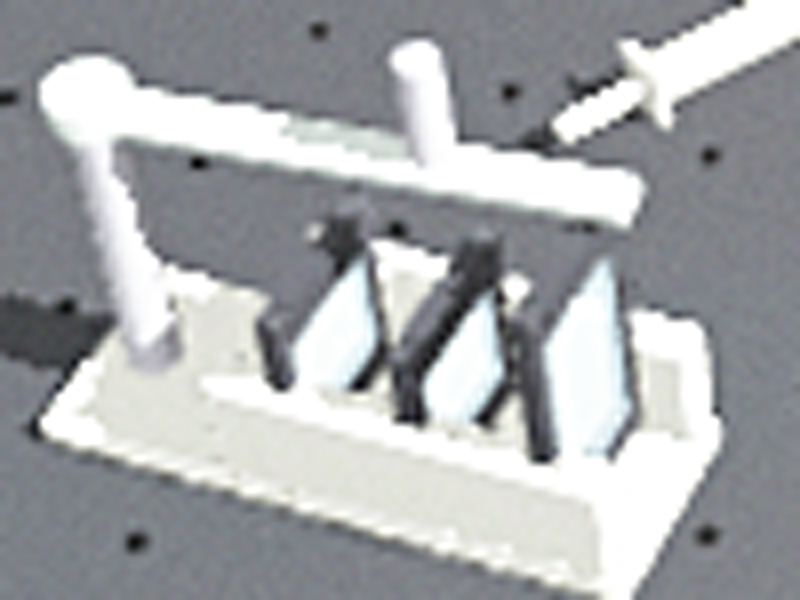

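The crops show the tall plate in the +y slot, farthest from the post; its top strip runs from (172,70) to (165,245) in the 7x top crop. The pin top is at (342,138) and the hinge cap at (640,115) in that crop. In the 8x scene crop the pin top is at (415,55) and the cap at (88,92).

```bash
cat >> h.py <<'E'
def tri(c1,p1,c2,p2):
    o1,d1=ray(c1,*p1); o2,d2=ray(c2,*p2)
    A=np.c_[d1,-d2]; s=np.linalg.lstsq(A,o2-o1,rcond=None)[0]
    a,b=o1+d1*s[0],o2+d2*s[1]; return (a+b)/2,np.linalg.norm(a-b)
E
python3 - <<'E'
from h import *
np.set_printoptions(precision=4,suppress=True)
t=capture("top"); s=capture("scene")
T=lambda x,y,x0=335,y0=145,k=7:(x0+(x+.5)/k-.5,y0+(y+.5)/k-.5)
S=lambda x,y:T(x,y,180,185,8)
print("pin",tri(t,T(342,138),s,S(415,52)),onz(t,T(342,138),.163),onz(s,S(415,55),.163))
print("cap",tri(t,T(640,115),s,S(88,88)),onz(t,T(640,115),.123),onz(s,S(88,92),.123))
print("postbase",onz(t,T(543,180),.010),onz(s,S(150,352),.01))
print("tall top",onz(t,T(172,72),.11),onz(t,T(166,250),.11))
print("short tops",*[onz(t,T(*p),.078) for p in((278,90),(280,245),(402,80),(403,240))])
print("barend",onz(t,T(145,188),.123),onz(s,S(635,195),.123))
print("base corners t",*[onz(t,T(*p),.01) for p in((603,272),(85,298),(70,110))])
print("base corners s",*[onz(s,S(*p),.01) for p in((45,425),(620,597))])
print("scene short tops", onz(s,S(270,325),.078),onz(s,S(525,318),.11))
for n,c in(("t",t),("s",s)):
    print(n)
H=lambda x,y:T(x,y-350,190,145,5)
J=lambda x,y:T(x-310,y-355,365,255,4)
print("holder t z.052",*[onz(t,H(*p),.052) for p in((107,410),(205,378),(165,588),(265,555),(160,545),(250,535),(230,470))])
print("holder s z.052",*[onz(s,J(*p),.052) for p in((355,385),(445,388),(345,572),(445,575),(355,515),(440,515))])
print("tube t",onz(t,H(30,515),.04), "s",onz(s,J(508,470),.04))
E
```

```text
pin (array([ 0.5948, -0.165 ,  0.1649]), np.float64(0.0020990936215164752)) [ 0.5947 -0.1644  0.163 ] [ 0.5943 -0.1668  0.163 ]
cap (array([ 0.6141, -0.2743,  0.1265]), np.float64(0.00014864666512787842)) [ 0.615  -0.2755  0.123 ] [ 0.6127 -0.2761  0.123 ]
postbase [ 0.6144 -0.273   0.01  ] [ 0.614  -0.2772  0.01  ]
tall top [ 0.6277 -0.1154  0.11  ] [ 0.565  -0.1143  0.11  ]
short tops [ 0.6301 -0.1582  0.078 ] [ 0.5737 -0.1595  0.078 ] [ 0.6353 -0.203   0.078 ] [ 0.5769 -0.2038  0.078 ]
barend [ 0.5839 -0.105   0.123 ] [ 0.5844 -0.1043  0.123 ]
base corners t [ 0.5794 -0.2962  0.01  ] [ 0.563  -0.0973  0.01  ] [ 0.6357 -0.0902  0.01  ]
base corners s [ 0.6539 -0.2891  0.01  ] [ 0.6404 -0.089   0.01  ]
scene short tops [ 0.6385 -0.2025  0.078 ] [ 0.6301 -0.1158  0.11  ]
t
s
holder t z.052 [0.6243 0.256  0.052 ] [0.6427 0.2071 0.052 ] [0.5336 0.222  0.052 ] [0.5521 0.1724 0.052 ] [0.5555 0.2256 0.052 ] [0.5621 0.1804 0.052 ] [0.5953 0.1921 0.052 ]
holder s z.052 [0.566  0.1819 0.052 ] [0.5473 0.2291 0.052 ] [0.6854 0.2159 0.052 ] [0.666  0.2635 0.052 ] [0.6499 0.2095 0.052 ] [0.6314 0.2507 0.052 ]
tube t [0.5708 0.2951 0.04  ] s [0.5788 0.2756 0.04  ]
```

jog_arm(offset=[[-0.15,0.07,-0.1],[-0.28,0.14,-0.1],[-0.42,0.21,-0.1],[-0.55,0.28,-0.1],[-0.69,0.35,-0.1],[-0.83,0.42,-0.1],[-0.83,0.42,-0.1]], angular=[[0,0,-0.07],[0,0,-0.14],[0,0,-0.21],[0,0,-0.28],[0,0,-0.35],[0,0,-0.42],[0,0,-0.44]], fingers=[60,50,40,35,35,35,35])

```text
time: 0.88
ee_pos: [0.4139, -0.3732, 0.2529]
ee_rot: [0.0, -0.508, 0.861, -0.0]
wrist_force: [-0.0, -0.4, 0.1]
width: 0.0483
finger_force: 0.0
```

```bash
cat >> h.py <<'E'
from scipy.spatial.transform import Rotation as R
def go(pos,phi,o=None):
    "units to go to TCP pos with tool down, tool y at angle phi from world +y"
    o=o or monitor.get_obs(); w,x,y,z=o["ee_rot"]; r=R.from_quat([x,y,z,w])
    t=R.from_matrix(np.array([[-np.cos(phi),-np.sin(phi),0],[-np.sin(phi),np.cos(phi),0],[0,0,-1.]]))
    d=r.inv().apply(np.array(pos)-o["ee_pos"])/.3; a=(r.inv()*t).as_rotvec()/(np.pi/2)
    print("offset",d.round(3),"ang",a.round(3))
E
cat > st.py <<'E'
from h import *
np.set_printoptions(precision=4,suppress=True)
o=monitor.get_obs(); print(o["time"],o["ee_pos"],"w",o["width"],"F",o["wrist_force"],"ff",o["finger_force"],"q",o["joint_pos"].round(2), R.from_quat(o["ee_rot"][[1,2,3,0]]).as_matrix()[:,1])
E
python3 - <<'E'
from st import *
go([.595,-.165,.23],1.746)
E
```

```text
0.8833 [ 0.4139 -0.3732  0.2529] w 0.04829533950447277 F [-0.0325 -0.3705  0.0812] ff 0.0 q [-0.44  0.25 -0.11 -0.   -1.21 -0.06] [-0.8753  0.4836 -0.0007]
offset [-0.899 -0.193  0.077] ang [-0.001 -0.    -0.433]
```

jog_arm(offset=[[-0.14,-0.03,0.0],[-0.28,-0.06,0.0],[-0.42,-0.09,0.0],[-0.56,-0.12,0.0],[-0.7,-0.15,0.0],[-0.84,-0.18,0.05],[-0.899,-0.193,0.077],[-0.899,-0.193,0.077],[-0.899,-0.193,0.077]], angular=[[0,0,-0.07],[0,0,-0.14],[0,0,-0.21],[0,0,-0.28],[0,0,-0.35],[0,0,-0.41],[0,0,-0.433],[0,0,-0.433],[0,0,-0.433]], fingers=[35,35,35,35,35,35,35,35,35])

```text
time: 1.63
ee_pos: [0.595, -0.1666, 0.228]
ee_rot: [0.001, 0.765, -0.644, -0.001]
wrist_force: [-0.9, 0.3, -0.6]
width: 0.0352
finger_force: 0.0
```

```bash
python3 - <<'E'
from st import *
go([.595,-.1655,.135],1.746)
s=capture("scene");t=capture("top")
im=np.zeros((480,800,3),np.uint8)
im[:, :400]=cv2.resize(s["pixels"][150:270,180:280],None,fx=4,fy=4); im[:350,400:]=cv2.resize(t["pixels"][130:200,350:430],None,fx=5,fy=5)
cv2.imwrite("pics/c.png",im)
E
```

```text
1.6333 [ 0.595  -0.1666  0.228 ] w 0.03515932292938288 F [-0.9054  0.267  -0.5887] ff 0.0 q [-0.01  0.37  0.   -0.   -1.2   0.18] [-0.9851 -0.1718  0.0027]
offset [-0.004 -0.001  0.31 ] ang [ 0.002  0.    -0.002]
```

View pics/c.png

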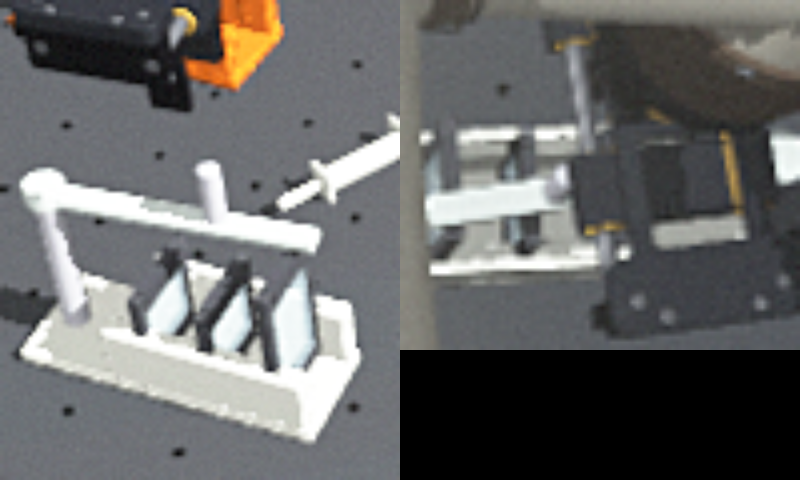

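The scene crop shows the pin still free. The gripper sits up and behind it, with a fingertip at about (172,105) in the crop, and I had expected it over the pin. I'll check this by projecting the TCP.

```bash
python3 - <<'E'
from st import *
s=capture("scene");t=capture("top")
for c in(s,t): print([np.round(proj(c,p),1) for p in(o["ee_pos"],[.595,-.165,.163],o["ee_pos"]+[0,0,.07])])
im=np.zeros((600,800,3),np.uint8)
im[:600, :400]=cv2.resize(s["pixels"][100:250,180:280],None,fx=4,fy=4); im[:500,400:]=cv2.resize(t["pixels"][120:220,350:430],None,fx=5,fy=5)
for c,x0,y0,k,ox in((s,180,100,4,0),(t,350,120,5,400)):
    u,v=proj(c,o["ee_pos"]); cv2.circle(im,(int((u-x0)*k)+ox,int((v-y0)*k)),4,(0,0,255),1)
cv2.imwrite("pics/d.png",im)
E
```

```text
1.7333 [ 0.5945 -0.1685  0.2297] w 0.03517110652226459 F [-0.2701  0.2077  0.8188] ff 0.0 q [-0.01  0.37  0.    0.   -1.2   0.18] [-0.9856 -0.1691  0.0001]
[array([226.8, 168.7]), array([232. , 191.8]), array([222.2, 142.5])]
[array([391.6, 157.9]), array([383.7, 164.2]), array([399.6, 149.8])]
```

View pics/d.png

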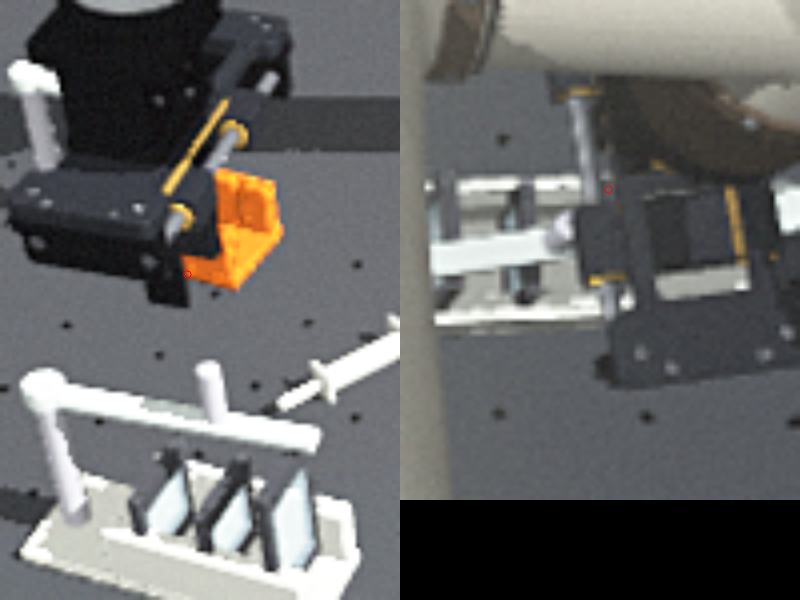

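The projected TCP lies between the fingers in both views, so the pose is right and the apparent offset is only perspective. I'll descend over the pin.

jog_arm(offset=[[-0.01,0,0.08],[-0.01,0,0.16],[-0.01,0,0.24],[-0.01,0,0.31],[-0.01,0,0.316],[-0.01,0,0.316],[-0.01,0,0.316]], angular=[[0,0,0],[0,0,0],[0,0,0],[0,0,0],[0,0,0],[0,0,0],[0,0,0]], fingers=[35,35,35,35,30,24,24])

```text
time: 2.42
ee_pos: [0.595, -0.1661, 0.1364]
ee_rot: [-0.001, 0.764, -0.645, 0.001]
wrist_force: [-0.0, 0.2, 0.1]
width: 0.0261
finger_force: 0.0
```

```bash
python3 - <<'E'
from st import *
C=np.array([.614,-.2755]); p0=o["ee_pos"]; phi=np.arctan2(.985,-.171)
ex=np.array([-np.cos(phi),-np.sin(phi)]); ey=np.array([-np.sin(phi),np.cos(phi)])
off=[];ang=[]
for a in np.linspace(.175,1.62,19)[1:]:
    d=C+.11*np.array([-np.sin(a),np.cos(a)])-p0[:2]
    off.append([round(float(d@ex)/.3,3),round(float(d@ey)/.3,3),0]); ang.append([0,0,-round((a-.175)/(np.pi/2),3)])
print(off);print(ang)
E
```

```text
2.4167 [ 0.595  -0.1661  0.1364] w 0.026126975633715323 F [-0.0028  0.1613  0.0553] ff 0.0 q [-0.01  0.44 -0.13  0.   -1.    0.18] [-0.9856 -0.1688 -0.0026]
[[0.005, 0.03, 0], [0.009, 0.06, 0], [0.014, 0.088, 0], [0.023, 0.117, 0], [0.033, 0.144, 0], [0.046, 0.171, 0], [0.061, 0.196, 0], [0.077, 0.22, 0], [0.096, 0.243, 0], [0.116, 0.264, 0], [0.138, 0.284, 0], [0.162, 0.302, 0], [0.187, 0.317, 0], [0.213, 0.331, 0], [0.24, 0.343, 0], [0.268, 0.352, 0], [0.296, 0.359, 0], [0.325, 0.364, 0]]
[[0, 0, np.float64(-0.051)], [0, 0, np.float64(-0.102)], [0, 0, np.float64(-0.153)], [0, 0, np.float64(-0.204)], [0, 0, np.float64(-0.256)], [0, 0, np.float64(-0.307)], [0, 0, np.float64(-0.358)], [0, 0, np.float64(-0.409)], [0, 0, np.float64(-0.46)], [0, 0, np.float64(-0.511)], [0, 0, np.float64(-0.562)], [0, 0, np.float64(-0.613)], [0, 0, np.float64(-0.664)], [0, 0, np.float64(-0.715)], [0, 0, np.float64(-0.767)], [0, 0, np.float64(-0.818)], [0, 0, np.float64(-0.869)], [0, 0, np.float64(-0.92)]]
```

jog_arm(offset=[[0.005,0.03,0],[0.009,0.06,0],[0.014,0.088,0],[0.023,0.117,0],[0.033,0.144,0],[0.046,0.171,0],[0.061,0.196,0],[0.077,0.22,0],[0.096,0.243,0],[0.116,0.264,0],[0.138,0.284,0],[0.162,0.302,0],[0.187,0.317,0],[0.213,0.331,0],[0.24,0.343,0],[0.268,0.352,0],[0.296,0.359,0],[0.325,0.364,0],[0.325,0.364,0]], angular=[[0,0,-0.05],[0,0,-0.1],[0,0,-0.15],[0,0,-0.2],[0,0,-0.256],[0,0,-0.307],[0,0,-0.358],[0,0,-0.41],[0,0,-0.46],[0,0,-0.51],[0,0,-0.56],[0,0,-0.61],[0,0,-0.66],[0,0,-0.715],[0,0,-0.767],[0,0,-0.818],[0,0,-0.87],[0,0,-0.92],[0,0,-0.92]], fingers=[24,24,24,24,24,24,24,24,24,24,24,24,24,24,24,24,24,24,24])

```text
time: 4.0
ee_pos: [0.5044, -0.2813, 0.1371]
ee_rot: [0.001, 1.0, 0.022, 0.002]
wrist_force: [-0.1, 0.3, 0.9]
width: 0.0238
finger_force: 0.0
```

jog_arm(offset=[[0,-0.005,0],[0,-0.01,0],[0,-0.01,-0.1],[0,-0.01,-0.2],[0,-0.01,-0.3],[0,-0.01,-0.4]], angular=[[0,0,0],[0,0,0],[0,0,0],[0,0,0],[0,0,0],[0,0,0]], fingers=[32,32,32,32,32,32])

```text
time: 4.5
ee_pos: [0.5027, -0.2761, 0.2566]
ee_rot: [0.0, 1.0, 0.022, 0.0]
wrist_force: [0.9, -0.5, -0.9]
width: 0.0319
finger_force: 0.0
```

```bash
python3 - <<'E'
from st import *
go([.43,-.12,.25],3.217)
E
```

```text
4.5 [ 0.5027 -0.2761  0.2566] w 0.03192413251313705 F [ 0.8928 -0.5359 -0.8982] ff 0.0 q [-0.22  0.27 -0.07  0.   -1.23  1.83] [ 0.044  -0.999   0.0003]
offset [-0.219 -0.531  0.022] ang [ 0.   -0.   -0.02]
```

jog_arm(offset=[[-0.04,-0.12,0],[-0.08,-0.25,0],[-0.12,-0.38,0],[-0.16,-0.51,0],[-0.2,-0.64,0],[-0.22,-0.77,0],[-0.25,-0.9,0],[-0.27,-1.0,0],[-0.27,-1.0,0]], angular=[[0,0,-0.02],[0,0,-0.02],[0,0,-0.02],[0,0,-0.02],[0,0,-0.02],[0,0,-0.02],[0,0,-0.02],[0,0,-0.02],[0,0,-0.02]], fingers=[32,32,32,32,32,32,32,32,32])

```text
time: 5.25
ee_pos: [0.4074, 0.0233, 0.2555]
ee_rot: [-0.001, 0.999, 0.041, 0.001]
wrist_force: [0.1, 0.7, -0.2]
width: 0.032
finger_force: 0.0
```

```bash
python3 - <<'E'
from st import *
s=capture("scene");t=capture("top")
np.save("pics/s.npy",s,allow_pickle=True);np.save("pics/t.npy",t,allow_pickle=True)
im=np.zeros((600,800,3),np.uint8)
a=cv2.resize(t["pixels"][148:208,340:440],None,fx=4,fy=4,interpolation=2); b=cv2.resize(s["pixels"][190:260,180:280],None,fx=4,fy=4,interpolation=2)
im[:240,:400]=a; im[:280,400:]=b
im[290:590,:250]=cv2.resize(t["pixels"][145:205,200:250],None,fx=5,fy=5,interpolation=2)
im[290:590,400:725]=cv2.resize(s["pixels"][255:315,365:430],None,fx=5,fy=5,interpolation=2)
cv2.imwrite("pics/e.png",im)
E
```

```text
5.25 [0.4074 0.0233 0.2555] w 0.03196127102028749 F [ 0.0985  0.718  -0.2144] ff 0.0 q [ 0.46 -0.03 -0.42 -0.   -1.17  1.19] [ 0.0818 -0.9966 -0.0016]
```

View pics/e.png

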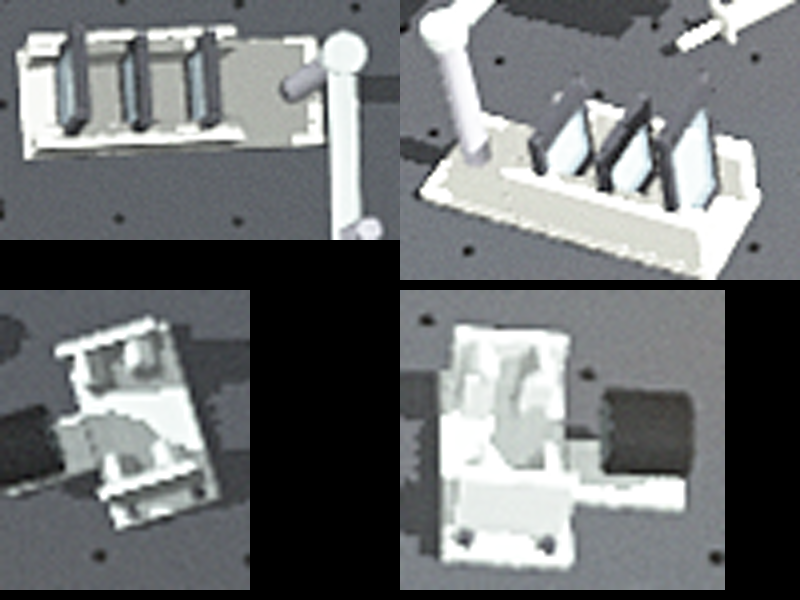

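The bar now points toward -x, about 90° clear of the plates. All three plates are still in the rack, with the tall plate's top strip centred near (80,78) in the 4x top crop. The holder's cheek tops are at (112,336) and (150,477) in the 5x top crop, and near (512,335) and (508,472) in the scene crop.

```bash
python3 - <<'E'
from st import *
s=np.load("pics/s.npy",allow_pickle=True).item();t=np.load("pics/t.npy",allow_pickle=True).item()
T=lambda x,y,x0,y0,k:(x0+(x+.5)/k-.5,y0+(y+.5)/k-.5)
A=lambda x,y:T(x,y,340,148,4)
B=lambda x,y:T(x-400,y,180,190,4)
print("strip",*[onz(t,A(*p),.11)[:2] for p in((78,26),(81,128),(80,78))])
print("scene tall",*[onz(s,B(*p),.11)[:2] for p in((668,137),(707,80))])
print("rack base scene", *[onz(s,B(*p),.01)[:2] for p in((422,195),(712,280))])
print("bar: cap/pin", onz(t,A(344,52),.123)[:2],onz(t,A(370,230),.163)[:2])
H=lambda x,y:T(x,y-290,200,145,5)
J=lambda x,y:T(x-400,y-290,365,255,5)
print("cheek t",*[onz(t,H(*p),.052)[:2] for p in((60,350),(165,322),(102,491),(200,465),(112,336),(150,477))])
print("cheek s",*[onz(s,J(*p),.052)[:2] for p in((455,330),(570,336),(447,472),(565,472),(512,335),(508,472))])
print("foot corners t",*[onz(t,H(*p),.01)[:2] for p in((117,528),(217,497))],"s",*[onz(s,J(*p),.01)[:2] for p in((440,558),(572,566))])
E
```

```text
5.35 [0.4083 0.0206 0.2553] w 0.032011685319149344 F [ 0.2694 -0.7536  0.2753] ff 0.0 q [ 0.45 -0.02 -0.42  0.   -1.17  1.2 ] [ 0.0789 -0.9969 -0.0003]
strip [ 0.6295 -0.1153] [ 0.5667 -0.1181] [ 0.5974 -0.117 ]
scene tall [ 0.6275 -0.1135] [ 0.5777 -0.1162]
rack base scene [ 0.6559 -0.2878] [ 0.641  -0.0871]
bar: cap/pin [ 0.6158 -0.2746] [ 0.5037 -0.2769]
cheek t [0.6244 0.2545] [0.6408 0.2019] [0.5523 0.2295] [0.5672 0.1807] [0.6325 0.2285] [0.5603 0.2056]
cheek s [0.5676 0.1817] [0.5496 0.2303] [0.6427 0.203 ] [0.622 0.249] [0.5598 0.2062] [0.632  0.2268]
foot corners t [0.5393 0.2295] [0.5574 0.1778] s [0.6569 0.2086] [0.6373 0.2622]
```

```bash
python3 - <<'E'
from st import *
s=np.load("pics/s.npy",allow_pickle=True).item();t=np.load("pics/t.npy",allow_pickle=True).item()
im=np.zeros((560,800,3),np.uint8); k=10; ps=.31; C=np.array([.5965,.2175])
for c,x0,y0,ox in((t,207,148,0),(s,373,258,400)):
    p=cv2.resize(c["pixels"][y0:y0+56,x0:x0+40],None,fx=k,fy=k,interpolation=2).astype(float)
    p=(255*(p/255)**1.8).astype(np.uint8); im[:,ox:ox+400]=p
    for y,z,col in((.0125,.053,(0,0,255)),(-.0125,.053,(0,0,255)),(.006,.04,(255,0,0)),(-.006,.04,(255,0,0)),(0,.01,(0,200,0))):
        for x in np.linspace(-.035,.035,5):
            w=np.r_[C+[x*np.cos(ps)-y*np.sin(ps),x*np.sin(ps)+y*np.cos(ps)],z]
            u,v=proj(c,w); cv2.circle(im,(int((u-x0+.5)*k)+ox,int((v-y0+.5)*k)),2,col,-1)
cv2.imwrite("pics/f.png",im)
E
```

```text
5.35 [0.4083 0.0206 0.2553] w 0.032011685319149344 F [ 0.2694 -0.7536  0.2753] ff 0.0 q [ 0.45 -0.02 -0.42  0.   -1.17  1.2 ] [ 0.0789 -0.9969 -0.0003]
```

View pics/f.png

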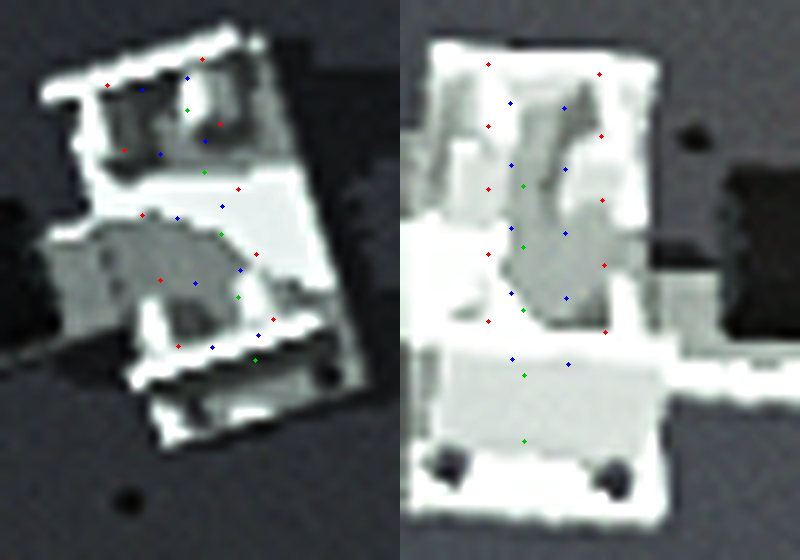

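The overlay dots of the predicted slot fall on the flares and neck of the jaws in both views. Holder centre is about (0.5965, 0.218), with yaw 0.31. Next I'll move above the plate.

```bash
python3 - <<'E'
from st import *
go([.600,-.1165,.19],3.217)
E
```

```text
5.35 [0.4083 0.0206 0.2553] w 0.032011685319149344 F [ 0.2694 -0.7536  0.2753] ff 0.0 q [ 0.45 -0.02 -0.42  0.   -1.17  1.2 ] [ 0.0789 -0.9969 -0.0003]
offset [0.601 0.506 0.218] ang [-0.    -0.001  0.002]
```

jog_arm(offset=[[0.1,0.09,0],[0.2,0.18,0.05],[0.3,0.27,0.1],[0.4,0.35,0.15],[0.5,0.43,0.2],[0.601,0.506,0.218],[0.601,0.506,0.218],[0.601,0.506,0.218],[0.601,0.506,0.218]], angular=[[0,0,0],[0,0,0],[0,0,0],[0,0,0],[0,0,0],[0,0,0],[0,0,0],[0,0,0],[0,0,0]], fingers=[28,28,28,28,28,28,28,28,28])

```text
time: 6.1
ee_pos: [0.5994, -0.1195, 0.1887]
ee_rot: [0.0, 0.999, 0.037, -0.001]
wrist_force: [0.3, 0.4, -0.3]
width: 0.0276
finger_force: 0.0
```

```bash
python3 - <<'E'
from st import *
go([.600,-.1165,.078],3.217)
E
```

```text
6.1 [ 0.5994 -0.1195  0.1887] w 0.027626959653486605 F [ 0.292   0.366  -0.3327] ff 0.0 q [ 0.07  0.39 -0.08  0.   -1.11  1.58] [ 0.0736 -0.9973  0.    ]
offset [ 0.003 -0.01   0.369] ang [ 0.     0.001 -0.001]
```

jog_arm(offset=[[0.003,-0.01,0.05],[0.003,-0.01,0.11],[0.003,-0.01,0.17],[0.003,-0.01,0.23],[0.003,-0.01,0.29],[0.003,-0.01,0.34],[0.003,-0.01,0.369],[0.003,-0.01,0.369],[0.003,-0.01,0.369]], angular=[[0,0,0],[0,0,0],[0,0,0],[0,0,0],[0,0,0],[0,0,0],[0,0,0],[0,0,0],[0,0,0]], fingers=[28,28,28,28,28,28,28,28,28])

```text
time: 6.85
ee_pos: [0.6007, -0.115, 0.0797]
ee_rot: [0.0, 0.999, 0.038, 0.001]
wrist_force: [-0.2, -0.9, 0.6]
width: 0.0283
finger_force: 0.0
```

jog_arm(offset=[[0,0,0],[0,0,0],[0,0,0],[0,0,0],[0,0,0],[0,0,0],[0,0,0],[0,0,0]], angular=[[0,0,0],[0,0,0],[0,0,0],[0,0,0],[0,0,0],[0,0,0],[0,0,0],[0,0,0]], fingers=[20,14,10,4,4,4,4,4])

```text
time: 7.52
ee_pos: [0.6011, -0.1164, 0.0792]
ee_rot: [0.001, 0.999, 0.038, 0.0]
wrist_force: [-0.6, -5.7, 2.1]
width: 0.0079
finger_force: 29.7
```

jog_arm(offset=[[0,0.002,-0.02],[0,0.002,-0.05],[0,0.002,-0.09],[0,0.002,-0.13],[0,0.002,-0.18],[0,0.002,-0.24],[0,0.002,-0.3],[0,0.002,-0.36],[0,0.002,-0.4],[0,0.002,-0.4],[0,0.002,-0.4]], angular=[[0,0,0],[0,0,0],[0,0,0],[0,0,0],[0,0,0],[0,0,0],[0,0,0],[0,0,0],[0,0,0],[0,0,0],[0,0,0]], fingers=[4,4,4,4,4,4,4,4,4,4,4])

```text
time: 8.43
ee_pos: [0.6004, -0.1152, 0.1982]
ee_rot: [-0.001, 0.999, 0.038, 0.0]
wrist_force: [-0.0, -0.7, -2.0]
width: 0.0079
finger_force: 29.9
```

```bash
python3 - <<'E'
from st import *
go([.5965,.218,.2],3.4516)
s=capture("scene")
for dx in(-.03,.03): print([np.round(proj(s,o["ee_pos"]+[dx,-.075*dx*-1,z]),1) for z in(.031,-.069)])
crop(s,170,120,120,130,4,"g.png")
E
```

```text
8.4333 [ 0.6004 -0.1152  0.1982] w 0.007930029699622011 F [-0.0361 -0.6612 -2.0058] ff 29.910254192654975 q [ 0.07  0.38 -0.06 -0.   -1.13  1.57] [ 0.0758 -0.9971 -0.0015]
offset [ 0.071 -1.108 -0.004] ang [-0.001 -0.    -0.149]
[array([252.6, 168.5]), array([256.7, 201.7])]
[array([240.2, 185.5]), array([245.3, 218.9])]
```

View pics/g.png

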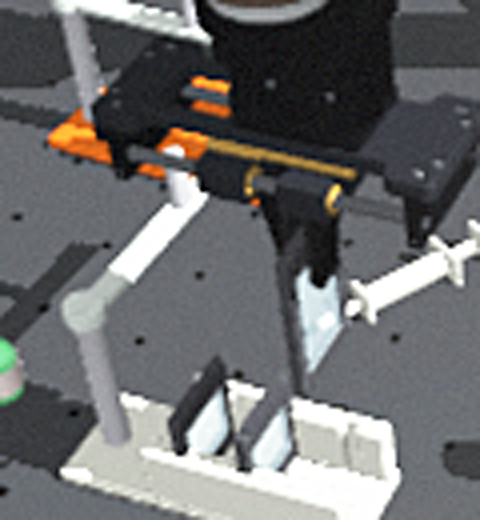

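The plate hangs upright in the grip. Its lower corners at (297,395) and (345,325) match the prediction for a centred grasp, and the short plates are still in place. I'll carry it to the holder.

jog_arm(offset=[[0,-0.05,0],[0.01,-0.13,0],[0.02,-0.22,0],[0.03,-0.32,0],[0.04,-0.42,0],[0.05,-0.52,0],[0.055,-0.62,0],[0.06,-0.72,0],[0.06,-0.82,0],[0.065,-0.9,0],[0.07,-0.96,0],[0.07,-1.0,0],[0.07,-1.0,0],[0.07,-1.0,0]], angular=[[0,0,0],[0,0,-0.02],[0,0,-0.04],[0,0,-0.06],[0,0,-0.08],[0,0,-0.1],[0,0,-0.12],[0,0,-0.14],[0,0,-0.149],[0,0,-0.149],[0,0,-0.149],[0,0,-0.149],[0,0,-0.149],[0,0,-0.149]], fingers=[4,4,4,4,4,4,4,4,4,4,4,4,4,4])

```text
time: 9.65
ee_pos: [0.5981, 0.1849, 0.1972]
ee_rot: [0.0, 0.988, 0.155, -0.001]
wrist_force: [-0.1, 0.2, -0.9]
width: 0.0074
finger_force: 29.9
```

```bash
python3 - <<'E'
from st import *
go([.5965,.218,.2],3.4516)
E
```

```text
9.65 [0.5981 0.1849 0.1972] w 0.007434180349547033 F [-0.13    0.1788 -0.8583] ff 29.909970208536834 q [ 0.56  0.41 -0.02 -0.   -1.14  1.32] [ 0.3058 -0.9521  0.0003]
offset [ 0.029 -0.107 -0.009] ang [0.    0.002 0.   ]
```

jog_arm(offset=[[0.01,-0.05,0],[0.029,-0.107,0.04],[0.029,-0.107,0.1],[0.029,-0.107,0.15],[0.029,-0.107,0.2],[0.029,-0.107,0.22],[0.029,-0.107,0.22],[0.029,-0.107,0.22]], angular=[[0,0,0],[0,0,0],[0,0,0],[0,0,0],[0,0,0],[0,0,0],[0,0,0],[0,0,0]], fingers=[4,4,4,4,4,4,4,4])

```text
time: 10.32
ee_pos: [0.5975, 0.2182, 0.1323]
ee_rot: [0.0, 0.988, 0.154, -0.0]
wrist_force: [0.1, -0.5, -0.6]
width: 0.0077
finger_force: 29.9
```

```bash
python3 - <<'E'
from st import *
go([.5965,.218,.079],3.4516)
s=capture("scene")
im=crop(s,345,195,110,120,5,"h.png")
ps=.31; P=np.array([.5965,.218]); 
for y,z,col in((.0125,.053,(0,0,255)),(-.0125,.053,(0,0,255))):
    for x in (-.035,0,.035):
        u,v=proj(s,np.r_[P+[x*np.cos(ps)-y*np.sin(ps),x*np.sin(ps)+y*np.cos(ps)],z]); cv2.circle(im,(int((u-345+.5)*5),int((v-195+.5)*5)),2,col,-1)
cv2.imwrite("pics/h.png",im)
E
```

```text
10.3167 [0.5975 0.2182 0.1323] w 0.007718311350046846 F [ 0.0983 -0.5122 -0.5544] ff 29.910356485052034 q [ 0.6   0.48 -0.09  0.   -1.01  1.28] [ 0.3051 -0.9523  0.0004]
offset [-0.003 -0.001  0.178] ang [0. 0. 0.]
```

View pics/h.png

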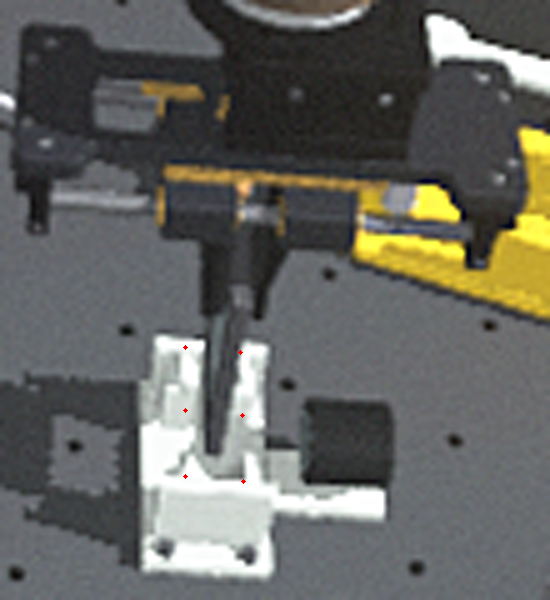

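The plate hangs over the slot, centred between the flare marks and inside the cheeks, with its near lower corner at (215,450). I'll lower it.

jog_arm(offset=[[0,0,0.02],[0,0,0.04],[0,0,0.06],[0,0,0.08],[0,0,0.1],[0,0,0.12],[0,0,0.135],[0,0,0.15],[0,0,0.16],[0,0,0.16]], angular=[[0,0,0],[0,0,0],[0,0,0],[0,0,0],[0,0,0],[0,0,0],[0,0,0],[0,0,0],[0,0,0],[0,0,0]], fingers=[4,4,4,4,4,4,4,4,4,4])

```text
time: 11.2
ee_pos: [0.5973, 0.2186, 0.0837]
ee_rot: [-0.0, 0.988, 0.155, -0.0]
wrist_force: [-0.3, 4.3, -3.5]
width: 0.0077
finger_force: 30.0
```

jog_arm(offset=[[0,-0.004,0.004],[0,-0.004,0.008],[0,-0.004,0.012],[0,-0.004,0.016],[0,-0.004,0.016]], angular=[[0,0,0],[0,0,0],[0,0,0],[0,0,0],[0,0,0]], fingers=[4,4,4,4,4])

```text
time: 11.62
ee_pos: [0.5968, 0.2189, 0.0795]
ee_rot: [0.0, 0.988, 0.154, -0.0]
wrist_force: [1.1, 0.4, -2.1]
width: 0.0075
finger_force: 30.0
```

jog_arm(offset=[[0,0,0.003],[0,0,0.006],[0,0,0.009],[0,0,0.009]], angular=[[0,0,0],[0,0,0],[0,0,0],[0,0,0]], fingers=[4,4,4,4])

```text
time: 11.95
ee_pos: [0.597, 0.2189, 0.0791]
ee_rot: [0.0, 0.988, 0.155, 0.0]
wrist_force: [-3.4, -0.6, 7.8]
width: 0.0076
finger_force: 30.0
```

The plate is on the floor of the slot: the upward force rose to 7.8 N at the same TCP height as the grasp. I'll release and retreat.

jog_arm(offset=[[0,0,-0.002],[0,0,-0.002],[0,0,-0.002],[0,0,-0.002],[0,0,-0.002],[0,0,-0.05],[0,0,-0.12],[0,0,-0.2],[0,0,-0.3],[0,0,-0.4],[0,0,-0.5],[0,0,-0.5]], angular=[[0,0,0],[0,0,0],[0,0,0],[0,0,0],[0,0,0],[0,0,0],[0,0,0],[0,0,0],[0,0,0],[0,0,0],[0,0,0],[0,0,0]], fingers=[10,14,20,26,26,26,26,26,26,26,26,26])

```text
time: 12.95
ee_pos: [0.6003, 0.2203, 0.2347]
ee_rot: [-0.002, 0.988, 0.155, 0.007]
wrist_force: [0.3, -0.2, 1.0]
width: 0.0258
finger_force: 0.0
```

jog_arm(offset=[[-0.1,0.1,0],[-0.2,0.2,0],[-0.3,0.3,0],[-0.4,0.4,0],[-0.4,0.4,0],[-0.4,0.4,0]], angular=[[0,0,0],[0,0,0],[0,0,0],[0,0,0],[0,0,0],[0,0,0]], fingers=[26,26,26,26,26,26])

```text
time: 13.45
ee_pos: [0.5183, 0.0665, 0.2275]
ee_rot: [-0.0, 0.988, 0.153, 0.0]
wrist_force: [1.2, 0.9, 0.6]
width: 0.0262
finger_force: 0.0
```

```bash
python3 - <<'E'
from st import *
s=capture("scene"); ps=.31
for n,z in(("bot",.01),("top",.11)):
    print(n,[np.round((np.array(proj(s,[.5965+x*np.cos(ps),.2185+x*np.sin(ps),z]))-[345,205])*5,0) for x in(-.03,.03)])
im=np.zeros((600,800,3),np.uint8)
im[:550,:500]=cv2.resize(s["pixels"][205:315,345:445],None,fx=5,fy=5,interpolation=2)
im[:300,500:]=cv2.resize(s["pixels"][170:270,180:280],None,fx=3,fy=3,interpolation=2)
cv2.imwrite("pics/i.png",im)
E
```

```text
13.45 [0.5183 0.0665 0.2275] w 0.026175387646933043 F [1.2027 0.881  0.6188] ff 0.0 q [ 0.44  0.21 -0.23  0.   -1.13  1.44] [ 0.3027 -0.9531 -0.0001]
bot [array([201., 365.]), array([202., 475.])]
top [array([227., 224.]), array([229., 335.])]
```

View pics/i.png

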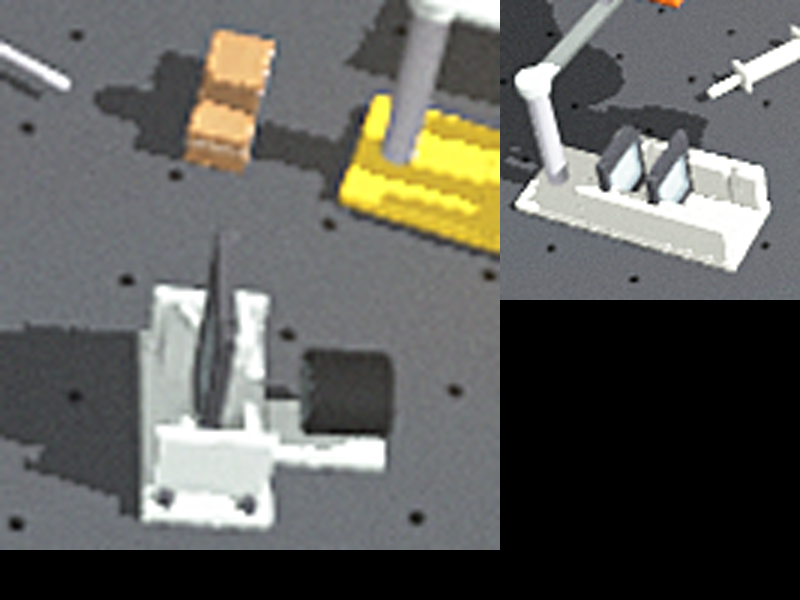

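The plate stands upright in the holder slot. Its top far end at (219,232) is close to the predicted (227,224) for a seated plate. The short plates are still in the rack and the bar is aside.

```bash
python3 -c "
from workcell import hand_in; print(hand_in())"
```

```text
the job is handed in; nothing more can be done
None
```

The job is handed in at about 13.5 s: the retaining bar is swung about 90° clear, and the tall plate stands seated and released in the holder slot. The last picture shows both short plates still in the rack. I gave the other bench items no separate final check.

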